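Undo the filter box's bolts and hold its cover open

TASK

Free the cover of the compressor's filter box by turning both orange captive bolts counter-clockwise (seen from above) all the way to their end stops, while the cover is still shut. Then take the cover by the steel bar at its front, lift it to about 50 degrees open and keep holding it there with the gripper: it falls shut when let go, so finish while still holding it, steady. Leave the screwdriver, the filter cap and the oil bottle where they are.

Things in the scene. Friction and masses are not known exactly. Their poses are not given: they have to be found in the camera images.
- filter_box: Black filter box of a compressor, fixed, on a steel foot plate 200 x 340 x 8 mm. Origin: centre of the underside, on the bench. x points from its front (bar side, towards the robot) to its hinged rear, y to its left, z up. Box 160 (x) by 200 mm (y), rim 100 mm high. A bolt lug at each side, top 110 mm high, |y| 100 to 155, x -45 to +5 mm.
- cover: Grey plate 160 x 200 x 10 mm with black strips; top face 110 mm high when shut. Origin on the hinge axis, mid thickness, rear edge (box frame: x 80, y 0, z 105 mm). Shut, its axes are the box's; it turns about its y axis. About 0.45 kg and a closing spring: holding it at the bar takes 3 to 6 N upward. The tongues of the bolts lock it until both are undone.
- cover_bar (a point): Middle of the cover's steel pull bar: round, 12 mm thick, 100 mm long along y, a strut at each end; 105 mm above the bench when shut, 205 mm from the hinge axis, 45 mm in front of the cover's edge. Pinch from above, fingers closing fore and aft, opened at most 40 mm so that the rear one enters the gap. The bar turns between the pads as the cover opens.
- cover_hinge (a joint): Opening angle of the cover, rad: 0 shut, grows as the front rises, stop at 1.25; 50 degrees is 0.87. It falls shut from every angle if let go. At angle a the bar's middle is 205*cos(a) mm in front of and 205*sin(a) mm above the hinge axis (the cover's origin).
- bolt_left (a joint): Angle of the left captive bolt, rad: 0 = clamped, steel tongue square over the cover's edge; 1.40 = end stop, fully undone, tongue swung rearwards along the box's side, clear of the cover. Starts between 0 and 0.3. Grows counter-clockwise seen from above. Needs about 0.06 N m to turn, stays where left, does not rise.
- bolt_left_grip (a point): Grip point of the left (+y) bolt: on its upright axis, 10 mm below the top of its orange bar head (44 long, 14 wide, 34 mm tall). Pinch the 14 mm width from above, TCP at this point. Its x axis runs along the head to the tip of the steel tongue under it and turns with the bolt; z up. In the box frame: x -20, y +130, z 142 mm. Tongue 16 mm wide, tip 46 mm from the axis, top 24 mm below this point.
- bolt_right (a joint): Angle of the right captive bolt, rad: 0 = clamped, steel tongue square over the cover's edge; 1.40 = end stop, fully undone, tongue swung forwards along the box's side, clear of the cover. Starts between 0 and 0.3. Grows counter-clockwise seen from above. Needs about 0.06 N m to turn, stays where left, does not rise.
- bolt_right_grip (a point): Grip point of the right (-y) bolt: on its upright axis, 10 mm below the top of its orange bar head (44 long, 14 wide, 34 mm tall). Pinch the 14 mm width from above, TCP at this point. Its x axis runs along the head to the tip of the steel tongue under it and turns with the bolt; z up. In the box frame: x -20, y -130, z 142 mm. Tongue 16 mm wide, tip 46 mm from the axis, top 24 mm below this point.
- screwdriver: Loose screwdriver, yellow handle, 200 mm long, 26 mm thick, lying to the right of the box. Origin under its middle. Leave it alone.
- filter_cap: Loose black stepped round cap, 84 mm wide, 36 mm high, to the left of the box. Origin under its centre. Leave it alone.
- oil_bottle: Loose blue bottle, 56 mm wide, 130 mm high, standing to the left of the box. Origin under its centre. Leave it alone.

How it is judged:
By the outcome, as a careful person would: the job done as asked, in the order asked, and still so for the second after the job is handed in, while the arm keeps its last pose, push and grip.
It also fails if it takes over 59 s, if anything falls off the work surface, if the arm or the gripper's body presses on something with over 40 N, if the wrist force passes 120 N, or if a joint passes its speed limit or range.

ROBOT

A 7-joint arm with a two-finger parallel gripper is mounted at the origin on the work surface. World frame = base frame: x ahead of the robot, y to its left, z up, the work surface at z = 0. Lengths are in mm, angles in rad, forces in N, time in s.
With the tool pointing down it reaches from about 400 to 875 mm from the base axis. Payload 4.4 kg.
Tool frame: the origin (TCP) lies between the finger pads, 19 mm behind the fingertips; this is the grasp point; z points along the fingers, y is the line along which they close (so a half turn about z gives the same grasp; the last joint's range is limited). The gripper opens to 85 mm and grips with 20 to 120 N. Pads are 22 mm wide; open, the fingers measure 114 mm over their backs; the gripper's body (76 mm by 85 mm) begins 54 mm behind the grasp point. The pads swing forward as they close: fully open they stand 13 mm farther back than shut.
Start: joints at [1.144, 0.628, 0.038, 1.517, -0.027, 0.996, -0.02], TCP at [229.492, -608.154, 250.013] pointing down, gripper open.
Joint ranges: [-3.06, 3.06], [-0.37, 2.12], [-1.25, 1.32], [0.18, 2.47], [-1.1, 4.24], [0.23, 1.98], [-2.94, 2.94]. Speed limits (rad/s): [2.57, 2.57, 3.14, 3.14, 3.14, 3.14, 3.14].

INTERFACE

Orientations are given as [roll, pitch, yaw] about the fixed x, y, z axes, in that order (R = Rz(yaw) Ry(pitch) Rx(roll)).
In Python, from cell import monitor, cams, ctrl gives the robot as it stands.
- The arm moves only by the tool drive_tool, never from a script. Its argument "motion" is a list of rows, each an object with "fingers": the opening, from 0 (shut) to 1 (fully open); "linear": the shift along the tool's x, y, z in m, a list of three; "twist": the turn about the tool's z in rad. In form: [{"fingers": fingers, "linear": [x, y, z], "twist": twist}, ...]. A call has 1 to 5 rows; each row shifts and turns the commanded pose from where the row before left it, along the tool's axes as they then stand; what a row does not reach is not made up. A row lasts 1/12 s, in which the tool goes at most 41.7 mm and 7.16 degrees, less where a joint would pass 70% of its speed; a pose out of reach is approached as far as the arm can. A call with a gripper value outside its range is refused whole. The fingers move at their own pace and stop on an object; the grip force is fixed at half the most. Time passes only in rows, so rows that do not move let the fingers close. It gives the time, the measured TCP pose, the force, the opening and the grip force at its end, in the units of the state.
- monitor.read_state(): the state, without advancing time (a new reading comes with each control period).
- cams.get_image(name): name is "scene" or "top"; returns a dict with "color" (384x512x3 uint8, blue, green, red), "K" (3x3 intrinsics, pixels), "R" (3x3) and "t" (3): a world point X has camera coordinates R X + t. Camera axes: x right, y down, z forward; pixel columns grow to the right and rows downward; lengths in mm; the calibration is good to about 2 mm. A picture is of the moment at which its call begins. There is no depth.
- ctrl.finish_job(): hands the job in; it is judged then, once.
The state is a dict: "clock": time; "qpos": joint angles; "qd": joint speeds; "tau": joint torques, N m; "eef_pos": TCP position; "tool_rot": TCP orientation; "force": force on the tool from outside, world axes, zero at the start; "torque": the same for the moment, N m; "width": finger opening in mm; "gripper_force": force on a finger pad.
Only numpy, scipy, OpenCV 4.12 (cv2) and the standard library are available. Lean on these libraries where they do the work, as an engineer would, in place of code of your own. Each camera call takes 0.05 s, during which the arm holds its last target. There are 200 camera calls.

## Working session

There is one attempt and no reset: what is moved stays moved. The work goes in short steps, Python scripts to look and compute and a tool call to move; the robot and the scene stay as the last step left them, time stands still between calls to the robot, and variables do not carry over. Pictures are saved under pics/ and viewed, at most 10 in all, crops included, and the job is handed in when it is done.

Besides the shell and the picture viewer there is one more tool, called as name(argument=value, ...), one argument or row to a line, values as JSON. drive_tool: Moves the arm, as the interface text tells. Its arguments: {"type":"object","properties":{"motion":{"type":"array"}},"required":["motion"]}

```bash
mkdir -p pics; ls
python3 - <<'E'
from cell import monitor, cams
import cv2,numpy as np
s=monitor.read_state(); print(s)
for n in("top","scene"):
    d=cams.get_image(n); cv2.imwrite(f"pics/{n}0.png",d["color"]); print(n,d["K"].tolist(),d["R"].tolist(),d["t"].tolist())
E
```

```text
pics
{'clock': 0.0, 'qpos': array([ 1.14420351,  0.62936806,  0.03840858,  1.51834498, -0.0270145 ,
        0.99627   , -0.02001643]), 'qd': array([ 3.74623807e-04, -3.39251420e-04, -3.11382036e-04,  1.39082975e-04,
       -6.64057086e-05,  1.91079498e-03,  2.94666600e-04]), 'tau': array([ 2.32719340e-04, -5.63404477e+01,  1.22620538e+00, -1.93445742e+01,
        1.09278836e-02,  1.06799137e-02,  2.74070908e-05]), 'eef_pos': array([ 229.30895448, -607.59867808,  249.08157038]), 'tool_rot': array([-3.13971893e+00, -6.49954306e-06,  3.60796007e-01]), 'force': array([ 0.39262645, -0.47886015,  0.59025823]), 'torque': array([-0.03964156,  0.03728843,  0.04898139]), 'gripper_force': 0.0, 'width': 85.48200264605286}
top [[438.64112095221935, 0.0, 256.76981051841415], [0.0, 438.64112095221935, 191.7288304762765], [0.0, 0.0, 1.0]] [[-0.06377131739304784, -0.9979645312930977, 0.00011558072085272415], [-0.9750821038101274, 0.06228443873884095, -0.21292143978520153], [0.21248084597716277, -0.013690981408775749, -0.9770693154126239]] [65.72233414288114, 580.6452581789656, 1167.157159877832]
scene [[429.3557272062405, 0.0, 262.34923537344844], [0.0, 429.3557272062405, 194.28297571948684], [0.0, 0.0, 1.0]] [[0.4802207417654317, 0.8770561589909335, 0.012670167888725988], [0.7444768241963164, -0.39990523701336894, -0.5346307694510741], [-0.4638343426405864, 0.2661734310282514, -0.8449907734418309]] [-319.2958009427117, -336.01389029567656, 1530.0047546789895]
```

View pics/top0.png

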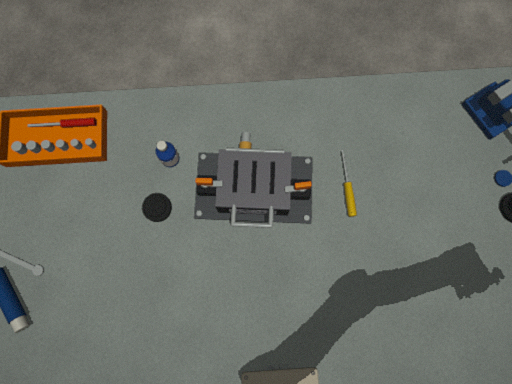

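View pics/scene0.png

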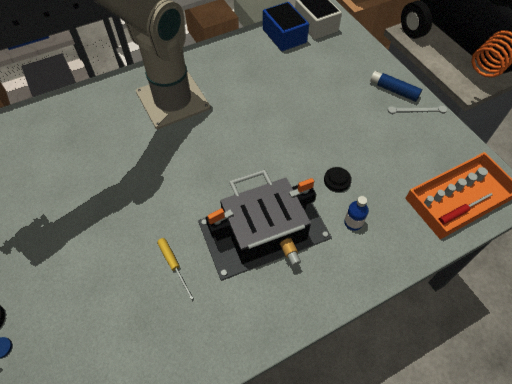

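The top view shows the box around (252,188), with orange heads at (204,181) and (303,185) and the bar at (251,223). The screwdriver is at (348,185), the cap at (157,207) and the bottle at (167,153). I'll zoom in on both views to get keypoints.

Run:
```python
import cv2,numpy as np
a=cv2.imread("pics/top0.png")[135:240,185:325]; b=cv2.imread("pics/scene0.png")[165:282,195:335]
cv2.imwrite("pics/topc.png",cv2.resize(a,None,fx=5.7,fy=5.7,interpolation=cv2.INTER_CUBIC)[:600,:800])
cv2.imwrite("pics/scenec.png",cv2.resize(b,None,fx=5,fy=5,interpolation=cv2.INTER_CUBIC)[:600,:800])
```

```text
(no output)
```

View pics/topc.png

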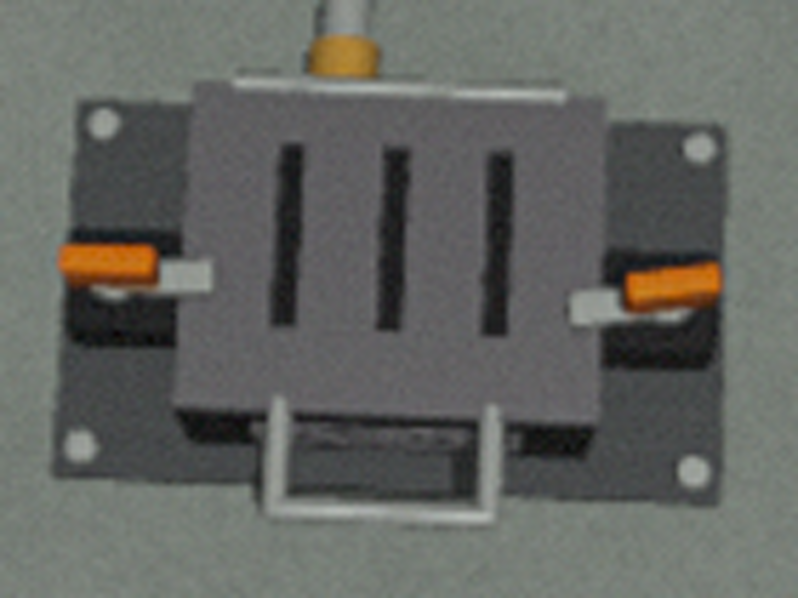

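View pics/scenec.png

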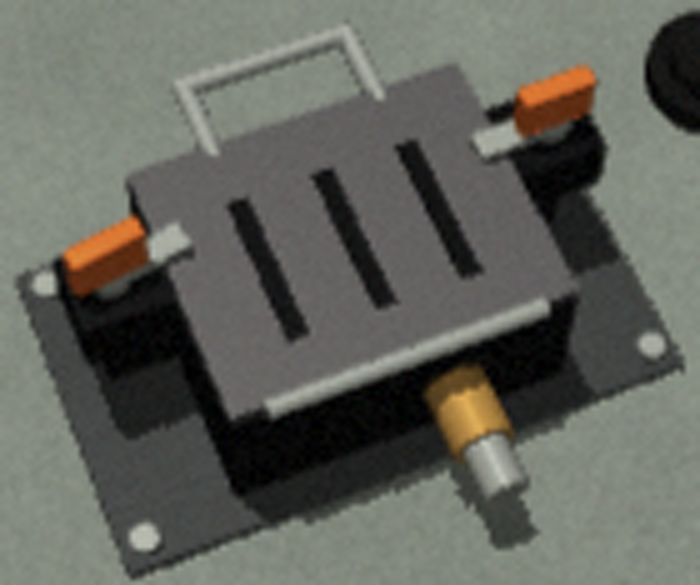

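Crop pixels used as keypoints:
- **Top view:** cover corners (175,407), (598,425), (607,100) and (195,83). Plate corners (80,101), (726,126), (55,475) and (718,505). Tongue tips (212,276) and (571,308), bar ends (268,510) and (492,516).
- **Scene view:** the same features, for example plate corners (17,272), (130,577) and (683,368).

Next I'll fit the box pose and the bolt angles.

```bash
cat > fit.py <<'E'
import numpy as np
from scipy.optimize import least_squares
from cell import cams
C={n:cams.get_image(n) for n in("top","scene")}
off={"top":(185,135,5.7),"scene":(195,165,5.)}
cor=lambda x,y,z:(lambda p:(x,y,z))
def tip(s): return lambda p:(-20+s*46*np.sin(p[3 if s>0 else 4]), s*(130-46*np.cos(p[3 if s>0 else 4])),118)
def head(s,e): # head top centre
    return lambda p:(-20,s*130,152)
O=[("top",cor(-80,100,110),175,407),("top",cor(-80,-100,110),598,425),("top",cor(80,-100,110),607,100),("top",cor(80,100,110),195,83),
("top",cor(100,170,8),80,101),("top",cor(100,-170,8),726,126),("top",cor(-100,170,8),55,475),("top",cor(-100,-170,8),718,505),
("top",tip(1),212,276),("top",tip(-1),571,308),("top",head(1,0),109,256),("top",head(-1,0),673,280),
("top",cor(-125,0,110),380,512),
("scene",cor(-100,-170,8),17,272),("scene",cor(100,-170,8),130,577),("scene",cor(100,170,8),683,368),
("scene",cor(80,-100,110),233,417),("scene",cor(-80,100,110),457,65),("scene",cor(80,100,110),578,292),("scene",cor(-80,-100,110),130,180),
("scene",cor(-125,0,110),264,58),("scene",tip(-1),186,240),("scene",tip(1),480,145)]
def W(p,l):
    c,s=np.cos(p[2]),np.sin(p[2]); return np.array([p[0]+c*l[0]-s*l[1],p[1]+s*l[0]+c*l[1],l[2]])
def res(p):
    r=[]
    for i,(n,f,u,v) in enumerate(O):
        d=C[n]; q=d["K"]@(d["R"]@W(p,f(p))+d["t"]); a,b,k=off[n]; o=p[5:7] if n=="top" else p[7:9]
        r+=list(q[:2]/q[2]+o-[(u+.5)/k-.5+a,(v+.5)/k-.5+b])
    return np.array(r+list(p[5:9]/1.0))
if __name__=="__main__":
    s=least_squares(res,[600,0,0,.1,.1,0,0,0,0],x_scale=[100,100,.1,.1,.1,1,1,1,1],loss="soft_l1"); p=s.x
    print(p.round(3)); print(res(p).reshape(-1,2).round(1).tolist())
    for n,l in(("L",(-20,130,142)),("R",(-20,-130,142)),("bar",(-125,0,105)),("hinge",(80,0,105))): print(n,W(p,l).round(1))
E
python3 fit.py
```

```text
[ 6.10514e+02  3.55840e+01 -1.08000e-01  2.20000e-02  1.25000e-01
  1.90000e-02  2.00000e-02 -5.30000e-02  1.06000e-01]
[[-0.4, -0.1], [0.1, 0.0], [0.2, -0.3], [-0.2, -0.4], [-0.1, -0.4], [0.3, 0.1], [-0.7, 0.1], [0.5, 0.0], [0.2, 0.3], [-0.2, -0.2], [-0.4, 0.4], [0.3, 0.5], [0.2, -0.2], [-0.4, 1.1], [-0.2, 0.0], [0.7, -0.6], [-0.4, 0.8], [0.2, -0.4], [0.6, 0.0], [-0.7, -0.9], [0.4, -0.2], [0.2, -0.4], [-0.4, 0.7], [0.0, 0.0], [-0.1, 0.1]]
L [604.7 167.  142. ]
R [576.6 -91.5 142. ]
bar [486.2  49.1 105. ]
hinge [690.   26.9 105. ]
```

```bash
cat > plan.py <<'E'
import sys,numpy as np
from cell import monitor
# plan.py x y z yaw n : equal rows from the measured pose to the target, in tool axes
def main(x,y,z,yaw,n):
    s=monitor.read_state(); p=s["eef_pos"]; w=s["tool_rot"][2]; n=int(n)
    print("t",s["clock"].round(2),p.round(1),s["tool_rot"].round(3),"F",s["force"].round(1),"w",round(s["width"],1),"g",round(s["gripper_force"],1))
    d=(np.array([x,y,z])-p)/n; dy=((yaw-w+np.pi)%(2*np.pi)-np.pi)/n
    for i in range(n):
        c,k=np.cos(w+dy*i),np.sin(w+dy*i)
        print([round(v/1000,4) for v in(c*d[0]+k*d[1],k*d[0]-c*d[1],-d[2])],round(-dy,3))
main(*map(float,sys.argv[1:]))
E
python3 plan.py 576.6 -91.5 215 1.588 20
```

```text
Traceback (most recent call last):
  File "plan.py", line 11, in <module>
    main(*map(float,sys.argv[1:]))
    ~~~~^^^^^^^^^^^^^^^^^^^^^^^^^^
  File "plan.py", line 6, in main
    print("t",s["clock"].round(2),p.round(1),s["tool_rot"].round(3),"F",s["force"].round(1),"w",round(s["width"],1),"g",round(s["gripper_force"],1))
              ^^^^^^^^^^^^^^^^
AttributeError: 'float' object has no attribute 'round'
```

```bash
sed -i 's/s\["clock"\].round(2)/round(s["clock"],2)/' plan.py
python3 plan.py 576.6 -91.5 215 1.588 20
```

```text
t 0.2 [ 229.3 -607.8  249.4] [-3.14   0.     0.361] F [ 0.3 -0.6  0.3] w 85.5 g 0.0
[np.float64(0.0254), np.float64(-0.018), np.float64(0.0017)] -0.061
[np.float64(0.0264), np.float64(-0.0164), np.float64(0.0017)] -0.061
[np.float64(0.0274), np.float64(-0.0148), np.float64(0.0017)] -0.061
[np.float64(0.0282), np.float64(-0.0131), np.float64(0.0017)] -0.061
[np.float64(0.029), np.float64(-0.0113), np.float64(0.0017)] -0.061
[np.float64(0.0296), np.float64(-0.0095), np.float64(0.0017)] -0.061
[np.float64(0.0301), np.float64(-0.0077), np.float64(0.0017)] -0.061
[np.float64(0.0306), np.float64(-0.0058), np.float64(0.0017)] -0.061
[np.float64(0.0309), np.float64(-0.0039), np.float64(0.0017)] -0.061
[np.float64(0.031), np.float64(-0.002), np.float64(0.0017)] -0.061
[np.float64(0.0311), np.float64(-0.0001), np.float64(0.0017)] -0.061
[np.float64(0.0311), np.float64(0.0018), np.float64(0.0017)] -0.061
[np.float64(0.0309), np.float64(0.0037), np.float64(0.0017)] -0.061
[np.float64(0.0306), np.float64(0.0056), np.float64(0.0017)] -0.061
[np.float64(0.0302), np.float64(0.0074), np.float64(0.0017)] -0.061
[np.float64(0.0297), np.float64(0.0093), np.float64(0.0017)] -0.061
[np.float64(0.0291), np.float64(0.0111), np.float64(0.0017)] -0.061
[np.float64(0.0283), np.float64(0.0128), np.float64(0.0017)] -0.061
[np.float64(0.0275), np.float64(0.0145), np.float64(0.0017)] -0.061
[np.float64(0.0266), np.float64(0.0162), np.float64(0.0017)] -0.061
```

drive_tool(
  motion=[
    {"fingers": 0.5,"linear": [0.025,-0.018,0.002],"twist": -0.061},
    {"fingers": 0.5,"linear": [0.026,-0.016,0.002],"twist": -0.061},
    {"fingers": 0.5,"linear": [0.027,-0.015,0.002],"twist": -0.061},
    {"fingers": 0.5,"linear": [0.028,-0.013,0.002],"twist": -0.061},
    {"fingers": 0.5,"linear": [0.029,-0.011,0.002],"twist": -0.061},
  ],
)

```text
clock: 0.62
eef_pos: [315.9, -478.9, 239.8]
tool_rot: [-3.141, -0.0, 0.668]
force: [-0.2, 0.6, -0.5]
width: 42.6
gripper_force: 0.0
```

drive_tool(
  motion=[
    {"fingers": 0.5,"linear": [0.03,-0.01,0.002],"twist": -0.061},
    {"fingers": 0.5,"linear": [0.03,-0.008,0.002],"twist": -0.061},
    {"fingers": 0.5,"linear": [0.031,-0.006,0.002],"twist": -0.061},
    {"fingers": 0.5,"linear": [0.031,-0.004,0.002],"twist": -0.061},
    {"fingers": 0.5,"linear": [0.031,-0.002,0.002],"twist": -0.061},
  ],
)

```text
clock: 1.03
eef_pos: [403.2, -348.8, 230.0]
tool_rot: [3.142, -0.0, 0.974]
force: [0.7, 0.2, 0.5]
width: 42.6
gripper_force: 0.0
```

drive_tool(
  motion=[
    {"fingers": 0.5,"linear": [0.031,0,0.002],"twist": -0.061},
    {"fingers": 0.5,"linear": [0.031,0.002,0.002],"twist": -0.061},
    {"fingers": 0.5,"linear": [0.031,0.004,0.002],"twist": -0.061},
    {"fingers": 0.5,"linear": [0.031,0.006,0.002],"twist": -0.061},
    {"fingers": 0.5,"linear": [0.03,0.007,0.002],"twist": -0.061},
  ],
)

```text
clock: 1.45
eef_pos: [491.3, -220.3, 220.0]
tool_rot: [3.141, 0.0, 1.279]
force: [-0.4, -0.3, -0.0]
width: 42.7
gripper_force: 0.0
```

drive_tool(
  motion=[
    {"fingers": 0.5,"linear": [0.03,0.009,0.001],"twist": -0.061},
    {"fingers": 0.5,"linear": [0.029,0.011,0.001],"twist": -0.061},
    {"fingers": 0.5,"linear": [0.028,0.013,0.001],"twist": -0.061},
    {"fingers": 0.5,"linear": [0.027,0.014,0.001],"twist": -0.061},
    {"fingers": 0.5,"linear": [0.027,0.016,0],"twist": -0.061},
  ],
)

```text
clock: 1.87
eef_pos: [577.6, -92.2, 215.8]
tool_rot: [-3.141, 0.0, 1.583]
force: [0.7, -0.2, 0.1]
width: 42.7
gripper_force: 0.0
```

```bash
sed -i 's/round(v\/1000,4)/round(float(v)\/1000,4)/' plan.py; python3 plan.py 576.6 -91.5 143 1.588 5
```

```text
t 1.87 [577.6 -92.2 215.8] [-3.141  0.     1.583] F [ 0.7 -0.2  0.1] w 42.7 g 0.0
[0.0001, -0.0002, 0.0146] -0.001
[0.0001, -0.0002, 0.0146] -0.001
[0.0001, -0.0002, 0.0146] -0.001
[0.0001, -0.0002, 0.0146] -0.001
[0.0001, -0.0002, 0.0146] -0.001
```

drive_tool(
  motion=[
    {"fingers": 0.5,"linear": [0.001,-0.001,0.02],"twist": 0},
    {"fingers": 0.5,"linear": [0,0,0.02],"twist": 0},
    {"fingers": 0.5,"linear": [0,0,0.015],"twist": 0},
    {"fingers": 0.5,"linear": [0,0,0.01],"twist": 0},
    {"fingers": 0.5,"linear": [0,0,0.008],"twist": 0},
  ],
)

```text
clock: 2.28
eef_pos: [575.8, -92.3, 141.9]
tool_rot: [-3.14, -0.0, 1.581]
force: [0.4, 0.5, 0.1]
width: 42.5
gripper_force: 0.0
```

drive_tool(
  motion=[
    {"fingers": 0,"linear": [0,0,0],"twist": 0},
    {"fingers": 0,"linear": [0,0,0],"twist": 0},
    {"fingers": 0,"linear": [0,0,0],"twist": 0},
    {"fingers": 0,"linear": [0,0,0],"twist": 0},
    {"fingers": 0,"linear": [0,0,0],"twist": 0},
  ],
)

```text
clock: 2.7
eef_pos: [576.3, -92.4, 143.6]
tool_rot: [3.141, 0.0, 1.58]
force: [-1.6, 0.7, 0.3]
width: 12.8
gripper_force: 60.8
```

Run:
```python
from cell import monitor,cams
import cv2,numpy as np
s=monitor.read_state();print(s["qpos"].round(2),s["torque"].round(2))
a=cams.get_image("top")["color"][120:250,180:340];b=cams.get_image("scene")["color"][140:270,185:345]
cv2.imwrite("pics/grip1.png",cv2.resize(np.vstack([a,b]),None,fx=2.3*1,fy=2.3,interpolation=cv2.INTER_CUBIC)[:600])
```

```text
[ 0.28  0.68 -0.27  1.8   0.26  0.69 -0.12] [-0.01  0.2  -0.03]
```

View pics/grip1.png

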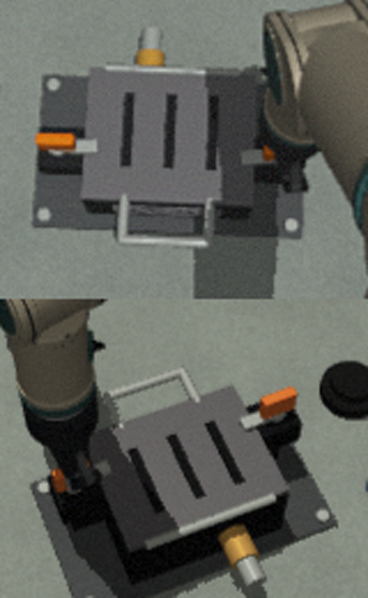

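The head is pinched at 12.8 mm: in the top half of the picture the gripper sits over the right bolt near (275,160). Now I turn it counter-clockwise.

drive_tool(
  motion=[
    {"fingers": 0,"linear": [0,0,0],"twist": -0.1},
    {"fingers": 0,"linear": [0,0,0],"twist": -0.1},
    {"fingers": 0,"linear": [0,0,0],"twist": -0.1},
    {"fingers": 0,"linear": [0,0,0],"twist": -0.1},
    {"fingers": 0,"linear": [0,0,0],"twist": -0.1},
  ],
)

```text
clock: 3.22
eef_pos: [576.7, -92.2, 143.6]
tool_rot: [3.14, 0.001, 2.085]
force: [-0.7, 0.4, 0.4]
width: 13.1
gripper_force: 60.8
```

drive_tool(
  motion=[
    {"fingers": 0,"linear": [0,0,0],"twist": -0.1},
    {"fingers": 0,"linear": [0,0,0],"twist": -0.1},
    {"fingers": 0,"linear": [0,0,0],"twist": -0.1},
    {"fingers": 0,"linear": [0,0,0],"twist": -0.1},
    {"fingers": 0,"linear": [0,0,0],"twist": -0.1},
  ],
)

```text
clock: 3.63
eef_pos: [577.0, -92.0, 143.6]
tool_rot: [3.14, 0.001, 2.585]
force: [-0.2, 1.0, -1.5]
width: 13.2
gripper_force: 60.8
```

drive_tool(
  motion=[
    {"fingers": 0,"linear": [0,0,0],"twist": -0.08},
    {"fingers": 0,"linear": [0,0,0],"twist": -0.05},
    {"fingers": 0,"linear": [0,0,0],"twist": -0.05},
    {"fingers": 0,"linear": [0,0,0],"twist": 0},
  ],
)

```text
clock: 3.97
eef_pos: [577.1, -91.8, 143.6]
tool_rot: [3.14, 0.002, 2.762]
force: [0.0, 2.2, 1.9]
width: 12.8
gripper_force: 61.1
```

Run:
```python
from cell import monitor
s=monitor.read_state();print(s["qpos"].round(2),s["torque"].round(3),s["force"].round(1),s["tool_rot"].round(3),s["tau"].round(2))
```

```text
[ 0.48  0.74 -0.6   1.79  0.56  0.78  0.79] [ 0.262 -0.053  0.029] [0.  2.2 1.9] [3.140e+00 2.000e-03 2.762e+00] [  0.86 -52.38  -7.12 -13.56   0.28   0.24   0.33]
```

drive_tool(
  motion=[
    {"fingers": 0,"linear": [0,0,0],"twist": -0.05},
    {"fingers": 0,"linear": [0,0,0],"twist": -0.05},
    {"fingers": 0,"linear": [0,0,0],"twist": 0},
  ],
)

```text
clock: 4.22
eef_pos: [577.1, -91.7, 143.6]
tool_rot: [3.14, 0.002, 2.86]
force: [0.3, 1.4, 2.0]
width: 13.1
gripper_force: 61.2
```

drive_tool(
  motion=[
    {"fingers": 0,"linear": [0,0,0],"twist": -0.05},
    {"fingers": 0,"linear": [0,0,0],"twist": 0},
  ],
)

```text
clock: 4.38
eef_pos: [577.1, -91.8, 143.7]
tool_rot: [3.139, 0.001, 2.904]
force: [0.2, 2.1, 2.9]
width: 12.8
gripper_force: 69.5
```

Run:
```python
from cell import monitor
s=monitor.read_state();print(s["qpos"].round(2),s["torque"].round(3),s["force"].round(1),s["tool_rot"].round(3),s["tau"].round(2))
```

```text
[ 0.5   0.75 -0.63  1.79  0.59  0.8   0.9 ] [ 0.564 -0.052 -1.726] [0.2 2.1 2.9] [3.139e+00 1.000e-03 2.904e+00] [ -0.25 -51.62  -7.97 -12.29   1.89   0.56   2.16]
```

The z moment is 1.7 N m, so the right bolt is against its end stop at yaw 2.88 to 2.90, which matches the prediction. I release it and lift.

drive_tool(
  motion=[
    {"fingers": 0.5,"linear": [0,0,0],"twist": 0},
    {"fingers": 0.5,"linear": [0,0,0],"twist": 0},
    {"fingers": 0.5,"linear": [0,0,0],"twist": 0},
    {"fingers": 0.5,"linear": [0,0,-0.03],"twist": 0},
    {"fingers": 0.5,"linear": [0,0,-0.035],"twist": 0},
  ],
)

```text
clock: 4.8
eef_pos: [573.8, -92.6, 206.2]
tool_rot: [-3.14, -0.007, 2.911]
force: [1.5, -0.5, 1.1]
width: 42.8
gripper_force: 0.0
```

```bash
python3 plan.py 604.7 167 200 1.49 15
```

```text
t 4.8 [573.8 -92.6 206.2] [-3.14  -0.007  2.911] F [ 1.5 -0.5  1.1] w 42.8 g 0.0
[0.0019, 0.0173, 0.0004] 0.095
[0.0036, 0.0171, 0.0004] 0.095
[0.0052, 0.0166, 0.0004] 0.095
[0.0067, 0.0161, 0.0004] 0.095
[0.0082, 0.0154, 0.0004] 0.095
[0.0096, 0.0145, 0.0004] 0.095
[0.011, 0.0135, 0.0004] 0.095
[0.0122, 0.0124, 0.0004] 0.095
[0.0133, 0.0112, 0.0004] 0.095
[0.0143, 0.0099, 0.0004] 0.095
[0.0152, 0.0085, 0.0004] 0.095
[0.0159, 0.0071, 0.0004] 0.095
[0.0165, 0.0055, 0.0004] 0.095
[0.017, 0.0039, 0.0004] 0.095
[0.0173, 0.0023, 0.0004] 0.095
```

drive_tool(
  motion=[
    {"fingers": 0.5,"linear": [0.002,0.017,0],"twist": 0.095},
    {"fingers": 0.5,"linear": [0.004,0.017,0],"twist": 0.095},
    {"fingers": 0.5,"linear": [0.005,0.017,0],"twist": 0.095},
    {"fingers": 0.5,"linear": [0.007,0.016,0],"twist": 0.095},
    {"fingers": 0.5,"linear": [0.008,0.015,0],"twist": 0.095},
  ],
)

```text
clock: 5.22
eef_pos: [585.7, -5.4, 208.0]
tool_rot: [-3.141, 0.0, 2.431]
force: [0.5, 0.5, 0.3]
width: 42.8
gripper_force: 0.0
```

drive_tool(
  motion=[
    {"fingers": 0.5,"linear": [0.01,0.015,0],"twist": 0.095},
    {"fingers": 0.5,"linear": [0.011,0.014,0],"twist": 0.095},
    {"fingers": 0.5,"linear": [0.012,0.012,0],"twist": 0.095},
    {"fingers": 0.5,"linear": [0.013,0.011,0],"twist": 0.095},
    {"fingers": 0.5,"linear": [0.014,0.01,0],"twist": 0.095},
  ],
)

```text
clock: 5.63
eef_pos: [596.4, 80.9, 207.8]
tool_rot: [-3.141, 0.001, 1.957]
force: [0.1, 0.3, -0.2]
width: 42.9
gripper_force: 0.0
```

drive_tool(
  motion=[
    {"fingers": 0.5,"linear": [0.015,0.009,0],"twist": 0.095},
    {"fingers": 0.5,"linear": [0.016,0.007,0],"twist": 0.095},
    {"fingers": 0.5,"linear": [0.017,0.006,0],"twist": 0.095},
    {"fingers": 0.5,"linear": [0.017,0.004,0],"twist": 0.095},
    {"fingers": 0.5,"linear": [0.017,0.002,0],"twist": 0.095},
  ],
)

```text
clock: 6.05
eef_pos: [607.7, 167.9, 207.8]
tool_rot: [-3.141, 0.001, 1.482]
force: [0.1, 0.1, -1.5]
width: 42.8
gripper_force: 0.0
```

drive_tool(
  motion=[
    {"fingers": 0.5,"linear": [0,0,0],"twist": 0},
  ],
)

```text
clock: 6.13
eef_pos: [607.3, 172.4, 208.1]
tool_rot: [-3.141, -0.003, 1.489]
force: [-0.0, 0.9, -0.2]
width: 42.5
gripper_force: 0.0
```

```bash
python3 plan.py 604.7 167 142.5 1.49 1
python3 - <<'E'
from cell import monitor,cams
import cv2,numpy as np
print(monitor.read_state()["qpos"].round(2))
a=cams.get_image("top")["color"][120:250,180:340];b=cams.get_image("scene")["color"][140:270,185:345]
cv2.imwrite("pics/mid.png",cv2.resize(np.vstack([a,b]),None,fx=2.3*1,fy=2.3,interpolation=cv2.INTER_CUBIC)[:600])
E
```

```text
t 6.13 [607.3 172.4 208.1] [-3.141e+00 -3.000e-03  1.489e+00] F [-0.   0.9 -0.2] w 42.5 g 0.0
[-0.0056, -0.0021, 0.0656] -0.001
[-0.15  0.66 -0.28  1.61  0.22  0.9  -0.59]
```

View pics/mid.png

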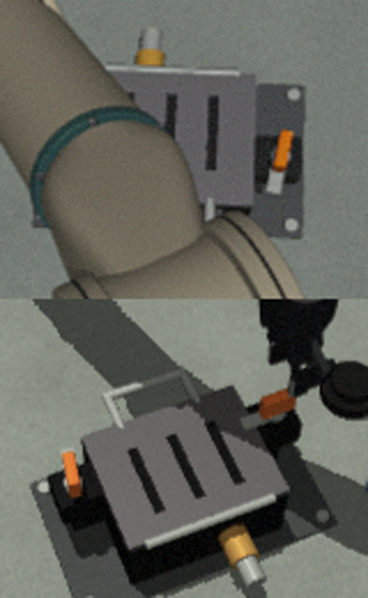

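The right bolt's tongue now points forward along the box side (top half, tip at (275,185)), clear of the cover. The gripper is above the left head, so I descend, close and turn.

drive_tool(
  motion=[
    {"fingers": 0.5,"linear": [-0.005,-0.002,0.015],"twist": 0},
    {"fingers": 0.5,"linear": [0,0,0.015],"twist": 0},
    {"fingers": 0.5,"linear": [0,0,0.015],"twist": 0},
    {"fingers": 0.5,"linear": [0,0,0.012],"twist": 0},
    {"fingers": 0.5,"linear": [0,0,0.008],"twist": 0},
  ],
)

```text
clock: 6.65
eef_pos: [605.0, 160.3, 141.5]
tool_rot: [-3.14, 0.002, 1.485]
force: [-0.8, -0.5, 0.5]
width: 42.8
gripper_force: 0.0
```

drive_tool(
  motion=[
    {"fingers": 0,"linear": [0,0,0],"twist": 0},
    {"fingers": 0,"linear": [0,0,0],"twist": 0},
    {"fingers": 0,"linear": [0,0,0],"twist": 0},
    {"fingers": 0,"linear": [0,0,0],"twist": 0},
    {"fingers": 0,"linear": [0,0,0],"twist": 0},
  ],
)

```text
clock: 7.07
eef_pos: [603.8, 162.0, 143.3]
tool_rot: [-3.138, 0.001, 1.486]
force: [-4.7, -0.4, 1.5]
width: 12.6
gripper_force: 60.3
```

```bash
cat > st.py <<'E'
from cell import monitor
s=monitor.read_state();print(round(s["clock"],2),s["qpos"].round(2),s["torque"].round(3),s["force"].round(1),s["eef_pos"].round(1),s["tool_rot"].round(3),round(s["width"],1))
E
python3 st.py
```

```text
7.07 [-0.15  0.73 -0.26  1.68  0.25  0.77 -0.61] [-0.182  1.023  0.011] [-4.7 -0.4  1.5] [603.8 162.  143.3] [-3.138e+00  1.000e-03  1.486e+00] 12.6
```

The gripper is about 5 mm off along the head, so I reopen, shift and close again before turning.

drive_tool(
  motion=[
    {"fingers": 0.4,"linear": [0,0,0],"twist": 0},
    {"fingers": 0.4,"linear": [0,0,0],"twist": 0},
    {"fingers": 0.4,"linear": [0.0045,-0.001,0],"twist": 0},
    {"fingers": 0.4,"linear": [0,0,0],"twist": 0},
  ],
)

```text
clock: 7.4
eef_pos: [605.7, 168.4, 143.7]
tool_rot: [3.14, -0.002, 1.487]
force: [-1.1, 0.6, 0.4]
width: 34.1
gripper_force: 0.0
```

drive_tool(
  motion=[
    {"fingers": 0,"linear": [0,0,0],"twist": 0},
    {"fingers": 0,"linear": [0,0,0],"twist": 0},
    {"fingers": 0,"linear": [0,0,0],"twist": 0},
    {"fingers": 0,"linear": [0,0,0],"twist": 0},
    {"fingers": 0,"linear": [0,0,0],"twist": 0},
  ],
)

```text
clock: 7.82
eef_pos: [604.2, 167.5, 143.5]
tool_rot: [-3.14, -0.0, 1.486]
force: [-2.8, 0.0, 4.9]
width: 13.2
gripper_force: 59.7
```

```bash
python3 st.py
```

```text
7.82 [-0.16  0.73 -0.26  1.68  0.25  0.77 -0.62] [0.129 0.704 0.014] [-2.8  0.   4.9] [604.2 167.5 143.5] [-3.14  -0.     1.486] 13.2
```

drive_tool(
  motion=[
    {"fingers": 0,"linear": [0,0,0],"twist": -0.1},
    {"fingers": 0,"linear": [0,0,0],"twist": -0.1},
    {"fingers": 0,"linear": [0,0,0],"twist": -0.1},
    {"fingers": 0,"linear": [0,0,0],"twist": -0.1},
    {"fingers": 0,"linear": [0,0,0],"twist": -0.1},
  ],
)

```text
clock: 8.23
eef_pos: [604.0, 167.4, 143.5]
tool_rot: [-3.14, -0.001, 1.991]
force: [-4.3, 0.5, 4.3]
width: 12.9
gripper_force: 59.8
```

drive_tool(
  motion=[
    {"fingers": 0,"linear": [0,0,0],"twist": -0.1},
    {"fingers": 0,"linear": [0,0,0],"twist": -0.1},
    {"fingers": 0,"linear": [0,0,0],"twist": -0.1},
    {"fingers": 0,"linear": [0,0,0],"twist": -0.1},
    {"fingers": 0,"linear": [0,0,0],"twist": -0.1},
  ],
)

```text
clock: 8.65
eef_pos: [603.8, 167.4, 143.5]
tool_rot: [-3.14, -0.002, 2.491]
force: [-5.5, -0.2, 4.9]
width: 12.8
gripper_force: 59.9
```

drive_tool(
  motion=[
    {"fingers": 0,"linear": [0,0,0],"twist": -0.1},
    {"fingers": 0,"linear": [0,0,0],"twist": -0.1},
    {"fingers": 0,"linear": [0,0,0],"twist": -0.08},
    {"fingers": 0,"linear": [0,0,0],"twist": 0},
  ],
)

```text
clock: 8.98
eef_pos: [603.7, 167.2, 143.5]
tool_rot: [-3.141, -0.002, 2.769]
force: [-5.8, -0.7, 7.3]
width: 13.5
gripper_force: 60.1
```

```bash
python3 st.py
```

```text
8.98 [ 0.04  0.79 -0.61  1.67  0.56  0.87  0.4 ] [0.019 1.001 0.108] [-5.8 -0.7  7.3] [603.7 167.2 143.5] [-3.141e+00 -2.000e-03  2.769e+00] 13.5
```

drive_tool(
  motion=[
    {"fingers": 0,"linear": [0,0,0],"twist": -0.05},
    {"fingers": 0,"linear": [0,0,0],"twist": -0.05},
    {"fingers": 0,"linear": [0,0,0],"twist": 0},
  ],
)

```text
clock: 9.23
eef_pos: [603.7, 167.3, 143.5]
tool_rot: [-3.141, -0.002, 2.867]
force: [-5.1, -0.7, 6.3]
width: 13.0
gripper_force: 60.1
```

drive_tool(
  motion=[
    {"fingers": 0,"linear": [0,0,0],"twist": -0.05},
    {"fingers": 0,"linear": [0,0,0],"twist": 0},
  ],
)

```text
clock: 9.4
eef_pos: [603.7, 167.2, 143.6]
tool_rot: [3.141, -0.003, 2.912]
force: [-5.6, 0.7, 6.0]
width: 13.1
gripper_force: 72.0
```

```bash
python3 st.py
```

```text
9.4 [ 0.06  0.8  -0.65  1.67  0.59  0.88  0.51] [ 0.152  1.128 -1.628] [-5.6  0.7  6. ] [603.7 167.2 143.6] [ 3.141e+00 -3.000e-03  2.912e+00] 13.1
```

The left bolt is at its end stop too (z moment 1.6 N m). I release it, lift and move to the bar.

drive_tool(
  motion=[
    {"fingers": 0.5,"linear": [0,0,0],"twist": 0},
    {"fingers": 0.5,"linear": [0,0,0],"twist": 0},
    {"fingers": 0.5,"linear": [0,0,0],"twist": 0},
    {"fingers": 0.5,"linear": [0,0,-0.03],"twist": 0},
    {"fingers": 0.5,"linear": [0,0,-0.035],"twist": 0},
  ],
)

```text
clock: 9.82
eef_pos: [603.4, 165.8, 206.0]
tool_rot: [-3.138, -0.005, 2.916]
force: [0.5, -0.7, -0.1]
width: 42.9
gripper_force: 0.0
```

```bash
python3 plan.py 486 48.8 190 1.464 15
```

```text
t 9.82 [603.4 165.8 206. ] [-3.138 -0.005  2.916] F [ 0.5 -0.7 -0.1] w 42.9 g 0.0
[0.0059, -0.0094, 0.0011] 0.097
[0.005, -0.0099, 0.0011] 0.097
[0.004, -0.0103, 0.0011] 0.097
[0.003, -0.0106, 0.0011] 0.097
[0.0019, -0.0109, 0.0011] 0.097
[0.0009, -0.011, 0.0011] 0.097
[-0.0002, -0.0111, 0.0011] 0.097
[-0.0013, -0.011, 0.0011] 0.097
[-0.0023, -0.0108, 0.0011] 0.097
[-0.0034, -0.0105, 0.0011] 0.097
[-0.0044, -0.0102, 0.0011] 0.097
[-0.0053, -0.0097, 0.0011] 0.097
[-0.0062, -0.0091, 0.0011] 0.097
[-0.0071, -0.0085, 0.0011] 0.097
[-0.0079, -0.0078, 0.0011] 0.097
```

drive_tool(
  motion=[
    {"fingers": 0.45,"linear": [0.006,-0.009,0.001],"twist": 0.097},
    {"fingers": 0.45,"linear": [0.005,-0.01,0.001],"twist": 0.097},
    {"fingers": 0.45,"linear": [0.004,-0.01,0.001],"twist": 0.097},
    {"fingers": 0.45,"linear": [0.003,-0.011,0.001],"twist": 0.097},
    {"fingers": 0.45,"linear": [0.002,-0.011,0.001],"twist": 0.097},
  ],
)

```text
clock: 10.23
eef_pos: [565.3, 127.7, 203.0]
tool_rot: [3.141, 0.001, 2.426]
force: [1.4, 0.1, -0.1]
width: 39.0
gripper_force: 0.0
```

drive_tool(
  motion=[
    {"fingers": 0.45,"linear": [0.001,-0.011,0.001],"twist": 0.097},
    {"fingers": 0.45,"linear": [0,-0.011,0.001],"twist": 0.097},
    {"fingers": 0.45,"linear": [-0.001,-0.011,0.001],"twist": 0.097},
    {"fingers": 0.45,"linear": [-0.002,-0.011,0.001],"twist": 0.097},
    {"fingers": 0.45,"linear": [-0.003,-0.011,0.001],"twist": 0.097},
  ],
)

```text
clock: 10.65
eef_pos: [524.8, 89.7, 198.0]
tool_rot: [3.141, 0.0, 1.942]
force: [-0.5, 0.6, -0.7]
width: 38.6
gripper_force: 0.0
```

drive_tool(
  motion=[
    {"fingers": 0.45,"linear": [-0.004,-0.01,0.001],"twist": 0.097},
    {"fingers": 0.45,"linear": [-0.005,-0.01,0.001],"twist": 0.097},
    {"fingers": 0.45,"linear": [-0.006,-0.009,0.001],"twist": 0.097},
    {"fingers": 0.45,"linear": [-0.007,-0.009,0.001],"twist": 0.097},
    {"fingers": 0.45,"linear": [-0.008,-0.008,0.001],"twist": 0.097},
  ],
)

```text
clock: 11.07
eef_pos: [484.4, 51.7, 193.0]
tool_rot: [3.141, -0.0, 1.457]
force: [0.1, 0.3, 0.1]
width: 38.6
gripper_force: 0.0
```

drive_tool(
  motion=[
    {"fingers": 0.45,"linear": [0,0,0],"twist": 0},
    {"fingers": 0.45,"linear": [0,0,0],"twist": 0},
    {"fingers": 0.45,"linear": [0,0,0],"twist": 0},
  ],
)

```text
clock: 11.32
eef_pos: [485.5, 52.7, 193.2]
tool_rot: [3.14, -0.001, 1.464]
force: [0.2, -0.1, 0.2]
width: 38.5
gripper_force: 0.0
```

```bash
python3 plan.py 486 48.8 105 1.464 1
python3 - <<'E'
from cell import monitor,cams
import cv2,numpy as np
print(monitor.read_state()["qpos"].round(2))
a=cams.get_image("top")["color"][120:250,180:340];b=cams.get_image("scene")["color"][140:270,185:345]
cv2.imwrite("pics/bar.png",cv2.resize(np.vstack([a,b]),None,fx=2.3*1,fy=2.3,interpolation=cv2.INTER_CUBIC)[:600])
E
```

```text
t 11.32 [485.5  52.7 193.2] [ 3.140e+00 -1.000e-03  1.464e+00] F [ 0.2 -0.1  0.2] w 38.5 g 0.0
[-0.0038, 0.0009, 0.0882] -0.0
[ 0.05  0.5  -0.31  2.01  0.24  0.66 -0.52]
```

View pics/bar.png

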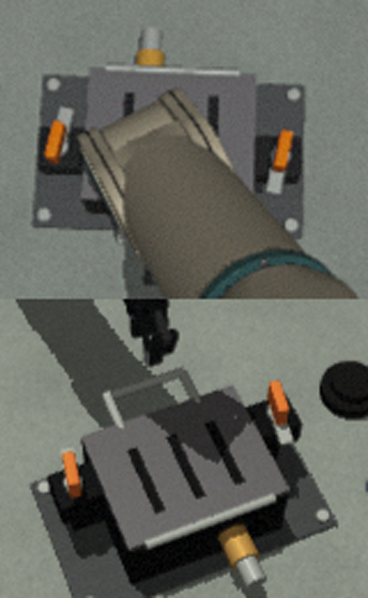

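Both tongues lie along the box's sides: left rearward at (65,115), right forward at (275,180). The fingers are above the bar, so I descend and close.

drive_tool(
  motion=[
    {"fingers": 0.45,"linear": [-0.004,0,0.02],"twist": 0},
    {"fingers": 0.45,"linear": [0,0,0.02],"twist": 0},
    {"fingers": 0.45,"linear": [0,0,0.02],"twist": 0},
    {"fingers": 0.45,"linear": [0,0,0.018],"twist": 0},
    {"fingers": 0.45,"linear": [0,0,0.01],"twist": 0},
  ],
)

```text
clock: 11.83
eef_pos: [483.8, 48.3, 103.3]
tool_rot: [-3.14, -0.0, 1.462]
force: [0.1, 0.3, -0.4]
width: 38.6
gripper_force: 0.0
```

drive_tool(
  motion=[
    {"fingers": 0.45,"linear": [0,0,0],"twist": 0},
    {"fingers": 0.45,"linear": [0,0,0],"twist": 0},
  ],
)

```text
clock: 12.0
eef_pos: [484.3, 48.4, 104.9]
tool_rot: [-3.141, -0.0, 1.462]
force: [0.1, 0.3, 0.2]
width: 38.3
gripper_force: 0.0
```

drive_tool(
  motion=[
    {"fingers": 0,"linear": [0,0,0],"twist": 0},
    {"fingers": 0,"linear": [0,0,0],"twist": 0},
    {"fingers": 0,"linear": [0,0,0],"twist": 0},
    {"fingers": 0,"linear": [0,0,0],"twist": 0},
    {"fingers": 0,"linear": [0,0,0],"twist": 0},
  ],
)

```text
clock: 12.42
eef_pos: [485.6, 48.1, 105.9]
tool_rot: [3.138, -0.001, 1.461]
force: [3.2, 0.1, 2.0]
width: 9.9
gripper_force: 58.6
```

```bash
python3 st.py
```

```text
12.42 [-0.    0.64 -0.23  2.09  0.32  0.44 -0.59] [-0.062 -0.573  0.036] [3.2 0.1 2. ] [485.6  48.1 105.9] [ 3.138e+00 -1.000e-03  1.461e+00] 9.9
```

The bar is gripped. I compute the arc increments (tool y is about box x, tool -z is up).

```bash
python3 -c "
import numpy as np
a=np.linspace(0,.88,26); print(np.c_[np.diff(205-205*np.cos(a)),-np.diff(205*np.sin(a))].round(1).tolist())"
```

```text
[[0.1, -7.2], [0.4, -7.2], [0.6, -7.2], [0.9, -7.2], [1.1, -7.1], [1.4, -7.1], [1.6, -7.0], [1.9, -7.0], [2.1, -6.9], [2.4, -6.8], [2.6, -6.7], [2.8, -6.6], [3.1, -6.5], [3.3, -6.4], [3.5, -6.3], [3.7, -6.2], [4.0, -6.0], [4.2, -5.9], [4.4, -5.7], [4.6, -5.6], [4.8, -5.4], [5.0, -5.2], [5.1, -5.1], [5.3, -4.9], [5.5, -4.7]]
```

drive_tool(
  motion=[
    {"fingers": 0,"linear": [0,0.0001,-0.0072],"twist": 0},
    {"fingers": 0,"linear": [0,0.0004,-0.0072],"twist": 0},
    {"fingers": 0,"linear": [0,0.0006,-0.0072],"twist": 0},
    {"fingers": 0,"linear": [0,0.0009,-0.0072],"twist": 0},
    {"fingers": 0,"linear": [0,0.0011,-0.0071],"twist": 0},
  ],
)

```text
clock: 12.83
eef_pos: [488.3, 47.8, 141.4]
tool_rot: [3.14, -0.001, 1.461]
force: [5.4, 1.1, -6.9]
width: 9.9
gripper_force: 58.3
```

```bash
python3 st.py
```

```text
12.83 [ 0.03  0.58 -0.27  2.05  0.29  0.54 -0.56] [ 0.062 -0.842  0.067] [ 5.4  1.1 -6.9] [488.3  47.8 141.4] [ 3.140e+00 -1.000e-03  1.461e+00] 9.9
```

Forces are small and downward, so the cover is lifting. I continue the arc.

drive_tool(
  motion=[
    {"fingers": 0,"linear": [0,0.0014,-0.0071],"twist": 0},
    {"fingers": 0,"linear": [0,0.0016,-0.007],"twist": 0},
    {"fingers": 0,"linear": [0,0.0019,-0.007],"twist": 0},
    {"fingers": 0,"linear": [0,0.0021,-0.0069],"twist": 0},
    {"fingers": 0,"linear": [0,0.0024,-0.0068],"twist": 0},
  ],
)

```text
clock: 13.25
eef_pos: [496.9, 46.9, 176.0]
tool_rot: [3.141, -0.001, 1.461]
force: [4.1, 1.8, -5.9]
width: 9.5
gripper_force: 58.4
```

drive_tool(
  motion=[
    {"fingers": 0,"linear": [0,0.0026,-0.0067],"twist": 0},
    {"fingers": 0,"linear": [0,0.0028,-0.0066],"twist": 0},
    {"fingers": 0,"linear": [0,0.0031,-0.0065],"twist": 0},
    {"fingers": 0,"linear": [0,0.0033,-0.0064],"twist": 0},
    {"fingers": 0,"linear": [0,0.0035,-0.0063],"twist": 0},
  ],
)

```text
clock: 13.67
eef_pos: [510.9, 45.3, 208.5]
tool_rot: [-3.139, -0.0, 1.461]
force: [2.0, 2.3, -8.2]
width: 10.0
gripper_force: 58.3
```

```bash
python3 st.py
```

```text
13.67 [ 0.08  0.51 -0.32  1.93  0.23  0.74 -0.48] [ 0.658 -0.041  0.004] [ 2.   2.3 -8.2] [510.9  45.3 208.5] [-3.139 -0.     1.461] 10.0
```

drive_tool(
  motion=[
    {"fingers": 0,"linear": [0,0.0037,-0.0062],"twist": 0},
    {"fingers": 0,"linear": [0,0.004,-0.006],"twist": 0},
    {"fingers": 0,"linear": [0,0.0042,-0.0059],"twist": 0},
    {"fingers": 0,"linear": [0,0.0044,-0.0057],"twist": 0},
    {"fingers": 0,"linear": [0,0.0046,-0.0056],"twist": 0},
  ],
)

```text
clock: 14.08
eef_pos: [529.7, 43.3, 237.7]
tool_rot: [-3.135, 0.001, 1.461]
force: [-5.8, 4.4, -1.6]
width: 9.8
gripper_force: 58.4
```

drive_tool(
  motion=[
    {"fingers": 0,"linear": [0,0.0048,-0.0054],"twist": 0},
    {"fingers": 0,"linear": [0,0.005,-0.0052],"twist": 0},
    {"fingers": 0,"linear": [0,0.0051,-0.0051],"twist": 0},
    {"fingers": 0,"linear": [0,0.0053,-0.0049],"twist": 0},
    {"fingers": 0,"linear": [0,0.0055,-0.0047],"twist": 0},
  ],
)

```text
clock: 14.5
eef_pos: [552.8, 40.8, 263.0]
tool_rot: [-3.129, 0.001, 1.462]
force: [-16.0, 5.4, 10.1]
width: 9.8
gripper_force: 59.0
```

drive_tool(
  motion=[
    {"fingers": 0,"linear": [0,0,0],"twist": 0},
    {"fingers": 0,"linear": [0,0,0],"twist": 0},
    {"fingers": 0,"linear": [0,0,0],"twist": 0},
    {"fingers": 0,"linear": [0,0,0],"twist": 0},
    {"fingers": 0,"linear": [0,0,0],"twist": 0},
  ],
)

```text
clock: 14.92
eef_pos: [553.2, 40.8, 263.6]
tool_rot: [-3.132, 0.001, 1.462]
force: [-12.0, 4.1, 7.7]
width: 9.7
gripper_force: 58.7
```

```bash
python3 st.py
python3 - <<'E'
from cell import cams
import cv2,numpy as np
a=cams.get_image("top")["color"][100:250,120:370];b=cams.get_image("scene")["color"][120:270,150:400]
cv2.imwrite("pics/end.png",cv2.resize(np.vstack([a,b]),None,fx=2,fy=2,interpolation=cv2.INTER_CUBIC)[:600])
E
```

```text
14.92 [ 0.1   0.5  -0.34  1.76  0.2   0.93 -0.43] [0.928 2.725 0.035] [-12.    4.1   7.7] [553.2  40.8 263.6] [-3.132e+00  1.000e-03  1.462e+00] 9.7
```

View pics/end.png

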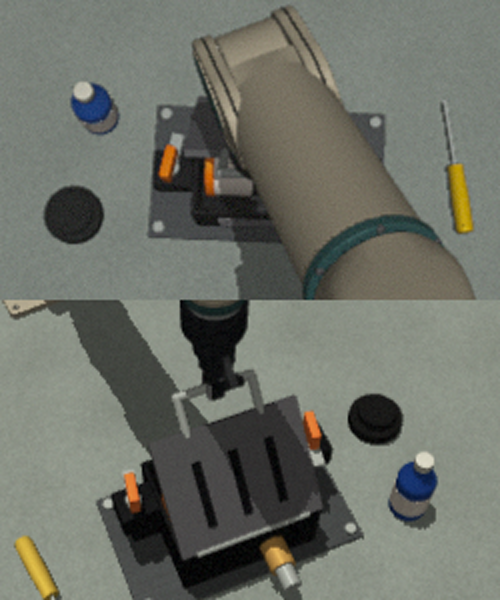

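The cover stands open with the bar held in the fingers (lower half, around (222,385)). The screwdriver, cap and bottle have not moved. I relieve the roughly 14 N radial push with a small outward shift, then check again.

drive_tool(
  motion=[
    {"fingers": 0,"linear": [0,-0.001,-0.0005],"twist": 0},
    {"fingers": 0,"linear": [0,0,0],"twist": 0},
    {"fingers": 0,"linear": [0,0,0],"twist": 0},
    {"fingers": 0,"linear": [0,0,0],"twist": 0},
    {"fingers": 0,"linear": [0,0,0],"twist": 0},
  ],
)

```text
clock: 15.43
eef_pos: [553.4, 40.8, 263.9]
tool_rot: [-3.134, 0.001, 1.462]
force: [-9.5, 3.6, 3.9]
width: 10.1
gripper_force: 59.0
```

drive_tool(
  motion=[
    {"fingers": 0,"linear": [0,0,0],"twist": 0},
    {"fingers": 0,"linear": [0,0,0],"twist": 0},
    {"fingers": 0,"linear": [0,0,0],"twist": 0},
    {"fingers": 0,"linear": [0,0,0],"twist": 0},
    {"fingers": 0,"linear": [0,0,0],"twist": 0},
  ],
)

```text
clock: 15.85
eef_pos: [553.4, 40.7, 263.9]
tool_rot: [-3.134, 0.001, 1.462]
force: [-9.7, 3.8, 3.1]
width: 9.5
gripper_force: 59.0
```

```bash
python3 st.py
```

```text
15.85 [ 0.1   0.5  -0.34  1.76  0.2   0.93 -0.43] [ 0.848  2.055 -0.023] [-9.7  3.8  3.1] [553.4  40.7 263.9] [-3.134e+00  1.000e-03  1.462e+00] 9.5
```

Run:
```python
from fit import W,C
import numpy as np
p=[610.5,35.6,-.106]; d=C["scene"]
for a in(.8,.87,.94):
    for y in(-50,50):
        q=d["K"]@(d["R"]@W(p,(80-205*np.cos(a),y,105+205*np.sin(a)))+d["t"]); print(a,y,(q[:2]/q[2]).round(1))
```

```text
0.8 -50 [237.3 168.5]
0.8 50 [274.3 156.4]
0.87 -50 [238.7 169.5]
0.87 50 [276.2 157.2]
0.94 -50 [240.3 170.9]
0.94 50 [278.1 158.4]
```

The image agrees: the bar ends at (239,169) and (277,157) match about 0.87 to 0.88 rad. I'm handing the job in.

```bash
python3 -c "
from cell import ctrl; print(ctrl.finish_job())"
```

```text
the job is handed in; nothing more can be done
None
```

I turned both bolts counter-clockwise to their end stops with the cover shut, then lifted it by the bar to about 50 degrees (0.87–0.88 rad). I handed the job in at about 16 s with the gripper still holding it steady and the screwdriver, filter cap and oil bottle untouched.

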